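# Prime the bench hand pump until its indicator pin is out

## Task

Prime the small hand pump on the lab bench: push its grey mushroom plunger right down with the fingertips and let its spring bring it right back up, again and again, until the slim steel indicator pin beside it stands fully out of its collar. Work only by pushing the plunger; do not touch the pin itself and do not lift, knock over or shift the bottle, jar, beaker and wrench standing around. Finish clear of the pump with the plunger back up.

Things in the scene. Friction and masses are not known exactly. Their poses are not given: they have to be found in the camera images.
- pump: White hand pump screwed to the bench by a dark steel base plate 130 x 200 x 8 mm; its housing is 100 (x) x 180 (y) mm and its flat top lies 88 mm above the bench. Origin: centre of the base plate's underside, on the bench. In the pump's frame (z up) the plunger's axis is vertical at x 0, y -35 mm, the indicator pin's axis vertical at x 0, y +45 mm, 80 mm from it.
- cap_top (a point): Middle of the flat top of the plunger's grey mushroom cap (cap 46 mm across, 18 mm tall, flat top 38 mm across) on an 18 mm steel rod; moves with the plunger. Up, it is 136 mm above the bench; fully pressed, 114 mm.
- plunger (a joint): Plunger travel, m: 0 up, 0.022 at its bottom stop. Spring 5.5 N at the top, 11 N at the bottom, 4 N more while it lifts the pin; back up by itself in 0.3 s. A ratchet raises the pin on each down stroke: 9 mm a full stroke (the first 3 to 13), 3 to 5 strokes in all; extra strokes do no harm. Press past 0.020 and let it up to below 0.003 each time, or the ratchet may miss its tooth.
- pin (a joint): How far the indicator pin has risen, in m: it starts between 0 and 0.014 and stays where it is left; fully out is about 0.044 (stop at 0.046; the last tooth lifts it there from about 0.035). Its 16 mm head stands 6 mm above the collar at 0, and 50 mm above it when fully out.
- pin_tip (a point): Centre of the flat top of the indicator pin (10 mm steel rod with a 16 mm head, in an aluminium collar 26 mm across and 8 mm tall on the housing's top); 102 mm above the bench plus the pin's rise, so about 146 mm when fully out.
- pin_head: The visible indicator pin, not to be touched. Origin: on the pin's axis, 102 mm below its top.
- bottle: Bystander: clear solvent bottle with a blue cap, 66 mm across, 140 mm tall, standing beside the pump. Origin: centre of its underside.
- jar: Bystander: amber jar, 48 mm across, 70 mm tall, standing beside the pump. Origin: centre of its underside.
- beaker: Bystander: open glass beaker, 64 mm across, 75 mm tall. Origin: centre of its underside.
- wrench: Bystander: steel wrench 150 mm long lying flat on the far side of the pump. Origin: underside, at its middle; x along its length.
Not all that is in view belongs to the job. Of the things shaped like the pump, the white one is meant.

How it is judged:
On the way, in this order (a step that is already met when the one before it is completed fails the run):
1. the pin has been pumped two thirds out (30 mm) (value of joint pin above 0.03 m), for 0.1 s.
2. the pin is fully out (at least 41 mm of about 44) (value of joint pin above 0.041 m), for 0.2 s.
At the end, for the whole second after the job is handed in: The pin has risen at least 41 mm of its about 44, and the plunger is back up (within 3 mm of its top) and at rest (value of joint pin above 0.041 m and value of joint plunger below 0.003 m and velocity of joint plunger below 0.01 m/s); the robot touches nothing.
It fails at once if the robot touches the indicator pin (contact force between any of the fingers, the arm and pin_head above 0.5 N).
It fails at once if the bottle is lifted, knocked over or shifted by more than 15 mm (distance of bottle from where it was at the start of the episode above 0.015 m or angle between bottle's own z axis and vertical above 0.4 rad).
It fails at once if the jar is lifted, knocked over or shifted by more than 15 mm (distance of jar from where it was at the start of the episode above 0.015 m or angle between jar's own z axis and vertical above 0.4 rad).
It fails at once if the beaker is lifted, knocked over or shifted by more than 15 mm (distance of beaker from where it was at the start of the episode above 0.015 m or angle between beaker's own z axis and vertical above 0.4 rad).
It fails at once if the wrench is lifted, knocked over or shifted by more than 15 mm (distance of wrench from where it was at the start of the episode above 0.015 m).
It also fails if it takes over 48 s, if anything falls off the work surface, if the arm or the gripper's body presses on something with over 40 N, if the wrist force passes 120 N, or if a joint passes its speed limit or range.

## Robot

A 6-joint arm with a two-finger parallel gripper is mounted at the origin on the work surface. World frame = base frame: x ahead of the robot, y to its left, z up, the work surface at z = 0. Lengths are in m, angles in rad, forces in N, time in s.
With the tool pointing down it reaches from about 0.425 to 0.95 m from the base axis. Payload 3.5 kg.
Tool frame: the origin (TCP) lies on the centre line of the jaws, within the pads' length; the fingertips stand 8 mm ahead of it and the grasp point (between the pads) lies 11 mm behind it; z points along the fingers, y is the line along which they close (so a half turn about z gives the same grasp; the last joint's range is limited). The gripper opens to 85 mm and grips with 20 to 120 N. Pads are 22 mm wide; open, the fingers measure 114 mm over their backs; the gripper's body (76 mm by 85 mm) begins 54 mm behind the grasp point. The pads swing forward as they close: fully open they stand 13 mm farther back than shut.
Start: joints at [-1.267, 0.286, 1.577, -0, 1.279, -0.15], TCP at [0.296, -0.607, 0.239] pointing down, gripper open.
Joint ranges: [-2.77, 2.77], [-0.9, 2.22], [0.21, 2.48], [-1.53, 4.67], [0.24, 2.81], [-2.84, 2.84]. Speed limits (rad/s): [2.79, 2.79, 3.14, 3.14, 3.14, 3.14].

## Interface

Orientations are given as a unit quaternion [x, y, z, w].
In Python, from plant import ctrl gives the robot as it stands. The module is installed in compiled form; this text tells all that it offers.
- The arm moves only by the tool send_rows, never from a script. Its argument "steps" is a list of rows, each a list of 5 numbers: the shift along the tool's x, y, z in m, then the turn about the tool's z in degrees, then the opening, from -1 (shut) to 1 (fully open). A call has 1 to 12 rows; each row is the pose to reach, as a shift and turn from the pose commanded when the call began, along the tool's axes at that moment; what a row does not reach only later rows make up. A row lasts 1/10 s, in which the tool goes at most 50 mm and 8.59 degrees, less where a joint would pass 70% of its speed; a pose out of reach is approached as far as the arm can. A call with a gripper value outside its range is refused whole. The fingers move at their own pace and stop on an object; "squeeze" is the grip in N (left out, the last holds). Time passes only in rows, so rows that repeat a pose let the fingers close. It gives the time, the measured TCP pose, the force, the opening and the grip force at its end, in the units of the state.
- ctrl.get_state(): the state, without advancing time (a new reading comes with each control period).
- ctrl.read_camera(name): name is "scene" or "top" or "wrist"; returns the picture (384x512x3 uint8, red, green, blue); there is no depth.
- ctrl.calibration(name): a dict with "intrinsics" (3x3 intrinsics, pixels), "extrinsics" (4x4, takes a point from world to camera coordinates); the wrist camera has in their place "tool_from_camera" (4x4, takes a point from camera to tool coordinates, whose origin is the TCP and whose axes are the flange's). Camera axes: x right, y up, looking along -z (the intrinsics and any distortion apply to the point x, -y, -z); pixel columns grow to the right and rows downward; lengths in m; the calibration is good to about 2 mm. A picture is of the moment at which its call begins: read the wrist's pose just before it. calibration takes no time and is no camera call.
- ctrl.sign_off(): hands the job in; it is judged then, once.
The state is a dict: "time": time; "qpos": joint angles; "dq": joint speeds; "joint_efforts": joint torques, N m; "eef_pos": TCP position; "tcp_rot": TCP orientation; "contact_force": force on the tool from outside, world axes, zero at the start; "wrist_torque": the same for the moment, N m; "opening": opening from 0.0 (shut) to 1.0 (fully open); "finger_force": force on a finger pad.
Only numpy, scipy, OpenCV 4.12 (cv2) and the standard library are available. Lean on these libraries where they do the work, as an engineer would, in place of code of your own. Each camera call takes 0.05 s, during which the arm holds its last target. There are 200 camera calls.

## Working session

There is one attempt and no reset: what is moved stays moved. The work goes in short steps, Python scripts to look and compute and a tool call to move; the robot and the scene stay as the last step left them, time stands still between calls to the robot, and variables do not carry over. Pictures are saved under pics/ and viewed, at most 10 in all, crops included, and the job is handed in when it is done.

Besides the shell and the picture viewer there is one more tool, called after "Call:" as name(argument=value, ...) on one line, values as JSON. send_rows: Moves the arm, as the interface text tells. Its arguments: {"type":"object","properties":{"steps":{"type":"array","items":{"type":"array","items":{"type":"number"}}},"squeeze":{"type":"number"}},"required":["steps"]}

```bash
mkdir -p pics
cat > h.py <<'E'
import numpy as np, cv2
from plant import ctrl
def snap(n,f):
    im=ctrl.read_camera(n); cv2.imwrite('pics/'+f,cv2.cvtColor(im,cv2.COLOR_RGB2BGR)); return im
def ray(n,u,v,z,state=None):
    c=ctrl.calibration(n); K=np.array(c['intrinsics'])
    d=np.linalg.inv(K)@[u,v,1]; d=np.array([d[0],-d[1],-d[2]])
    if n=='wrist':
        from scipy.spatial.transform import Rotation as R
        s=state or ctrl.get_state(); T=np.eye(4); T[:3,:3]=R.from_quat(s['tcp_rot']).as_matrix(); T[:3,3]=s['eef_pos']
        M=T@np.array(c['tool_from_camera'])
    else: M=np.linalg.inv(np.array(c['extrinsics']))
    o=M[:3,3]; d=M[:3,:3]@d
    return o+d*(z-o[2])/d[2]
E
python3 - <<'E'
from h import *
a=snap('scene','s1.png');b=snap('top','t1.png')
s=ctrl.get_state();print(s['time'],s['eef_pos'],s['tcp_rot'],s['opening']);print(ctrl.calibration('top').keys(), ctrl.calibration('scene')['extrinsics'])
E
```

```text
0.1 [ 0.29577279 -0.60610804  0.23805056] [ 9.74362381e-01  2.24981776e-01 -9.10504435e-05 -1.06947442e-03] 0.9961129561787718
dict_keys(['intrinsics', 'extrinsics']) [[-0.2259487   0.97402631  0.01482994  0.07664603]
 [-0.79130764 -0.19239891  0.58035755  0.37531186]
 [ 0.56813679  0.11939598  0.81422674 -1.29008687]
 [ 0.          0.          0.          1.        ]]
```

View pics/s1.png

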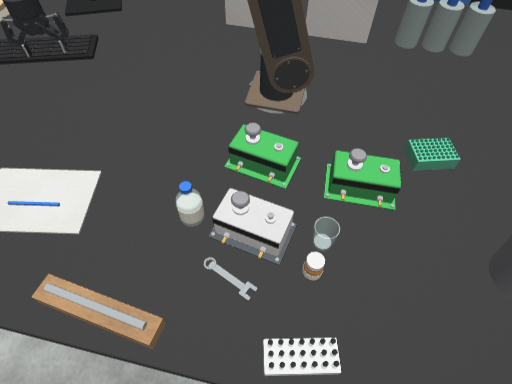

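View pics/t1.png

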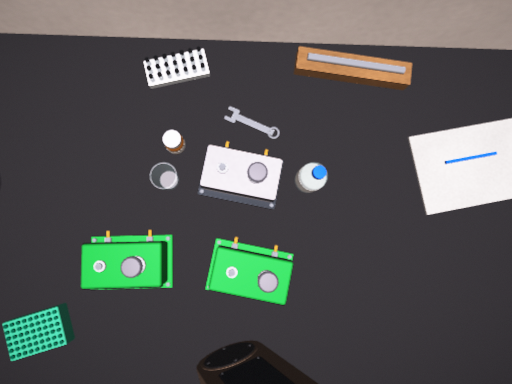

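Three pump-shaped things in the top view: white at (241,173), green at (250,272) and green at (125,265). The white one fits. Its cap is at (258,172) and its pin at (222,167), and I'll confirm both in a crop.

Run:
```python
from h import *
im=cv2.imread('pics/t1.png')[120:220,150:340]; im2=cv2.imread('pics/s1.png')[170:270,170:360]
cv2.imwrite('pics/c1.png',cv2.resize(np.vstack([im,im2]),None,fx=3,fy=3,interpolation=cv2.INTER_CUBIC))
for n,l in (('top',[('cap',258,172,.136),('pin',222,167,.108),('bottle cap',319,172,.14),('jar',172,138,.07)]),('scene',[('cap',240,198,.136),('pin',270,214,.108),('bottle',186,187,.14),('jar',315,260,.07)])):
  for k,u,v,z in l: print(n,k,ray(n,u,v,z).round(3))
```

```text
top cap [0.569 0.014 0.136]
top pin [0.583 0.094 0.108]
top bottle cap [ 0.571 -0.12   0.14 ]
top jar [0.658 0.216 0.07 ]
scene cap [0.575 0.017 0.136]
scene pin [0.585 0.094 0.108]
scene bottle [ 0.577 -0.116  0.14 ]
scene jar [0.66  0.218 0.07 ]
```

View pics/c1.png

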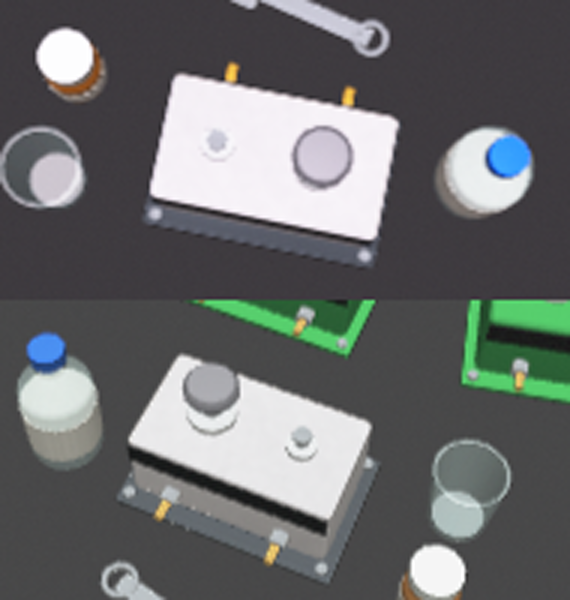

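The crop confirms the white pump: cap at (322,155) and pin at (217,143). They measure 81 mm apart against a nominal 80. The pin is beside the collar on the +y side. Next I move above the cap, shutting the fingers and turning so they close across the pump.

Call:
send_rows(steps=[[0.03, -0.025, 0, -4, -1], [0.066, -0.056, 0, -12, -1], [0.104, -0.088, 0, -20, -1], [0.142, -0.12, 0, -28, -1], [0.18, -0.152, 0, -36, -1], [0.218, -0.184, 0, -44, -1], [0.256, -0.216, 0, -52, -1], [0.294, -0.248, 0, -60, -1], [0.332, -0.28, 0, -66, -1], [0.37, -0.312, 0, -71, -1], [0.408, -0.344, 0, -73, -1], [0.446, -0.376, 0, -73, -1]], squeeze=20)

```text
time: 1.3
eef_pos: [0.5321, -0.0711, 0.2391]
tcp_rot: [0.649, 0.761, -0.0, -0.0]
contact_force: [0.6, 0.2, -0.8]
opening: -0.004
finger_force: 0.0
```

Call:
send_rows(steps=[[0.035, 0.022, 0, 0, -1], [0.06, 0.038, 0, 0, -1], [0.075, 0.047, 0, 0, -1], [0.082, 0.052, 0, 0, -1], [0.082, 0.052, 0, 0, -1], [0.082, 0.052, 0, 0, -1]])

```text
time: 1.9
eef_pos: [0.5702, 0.0153, 0.239]
tcp_rot: [0.65, 0.76, -0.0, -0.0]
contact_force: [-0.1, 0.4, 0.3]
opening: 0.0
finger_force: 0.0
```

Run:
```python
from h import *
s=ctrl.get_state(); print(s['eef_pos'],s['tcp_rot'],s['time']); snap('wrist','w1.png'); snap('scene','s2.png')
c=ctrl.calibration('wrist');print(np.round(c['tool_from_camera'],3))
# expected pixel of cap estimate
from scipy.spatial.transform import Rotation as R
T=np.eye(4);T[:3,:3]=R.from_quat(s['tcp_rot']).as_matrix();T[:3,3]=s['eef_pos']
for p in ([.571,.0155,.136],[.584,.094,.108]):
  q=np.linalg.inv(T@np.array(c['tool_from_camera']))@[*p,1]; w=np.array(c['intrinsics'])@[q[0],-q[1],-q[2]]; print(w[:2]/w[2])
a=cv2.imread('pics/w1.png'); b=cv2.imread('pics/s2.png')[100:292,130:386]
cv2.imwrite('pics/m.png',np.hstack([a,cv2.resize(b,(256,192))[:, :] if 0 else cv2.resize(b,(288,384))]))
```

```text
[0.57019132 0.01529268 0.23901342] [ 6.49599771e-01  7.60276247e-01 -3.66590878e-04 -1.78819138e-04] 1.9
[[ 0.     0.957  0.289  0.072]
 [ 1.    -0.     0.    -0.   ]
 [ 0.     0.289 -0.957 -0.135]
 [ 0.     0.     0.     1.   ]]
[259.89300456 192.5100737 ]
[290.13809807  95.69552887]
```

View pics/m.png

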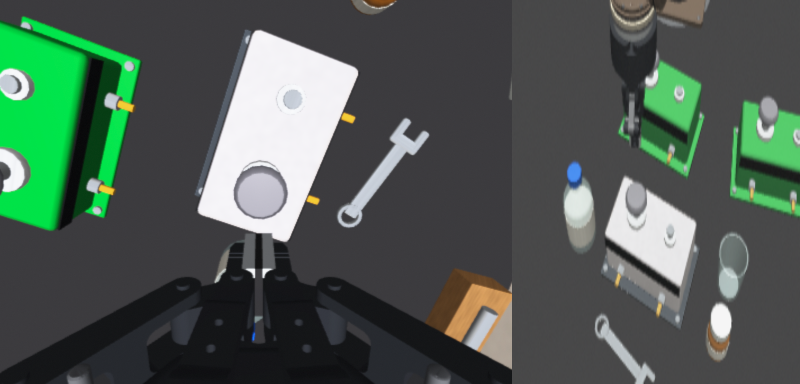

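The wrist view shows the cap at (261,191) against a predicted (260,192), so the tool is centred on it. The pin at (292,99) is well clear. Now down and a first press.

Call:
send_rows(steps=[[0, 0, 0.03, 0, -1], [0, 0, 0.065, 0, -1], [0, 0, 0.085, 0, -1], [0, 0, 0.095, 0, -1], [0, 0, 0.105, 0, -1], [0, 0, 0.112, 0, -1], [0, 0, 0.117, 0, -1], [0, 0, 0.119, 0, -1], [0, 0, 0.119, 0, -1]])

```text
time: 2.9
eef_pos: [0.5703, 0.0152, 0.1236]
tcp_rot: [0.649, 0.76, -0.001, -0.001]
contact_force: [-8.9, -0.4, 12.0]
opening: -0.002
finger_force: 6.0
```

Run:
```python
from h import *
s=ctrl.get_state(); print(s['eef_pos'],s['contact_force'])
a=snap('wrist','w2.png'); b=snap('scene','s3.png')[140:268,170:340]
cv2.imwrite('pics/m2.png',np.hstack([cv2.imread('pics/w2.png'),cv2.resize(b[:,:,::-1],(288,384))]))
```

```text
[0.57028689 0.01515779 0.12358899] [-8.87814293 -0.43496198 11.98114967]
```

View pics/m2.png

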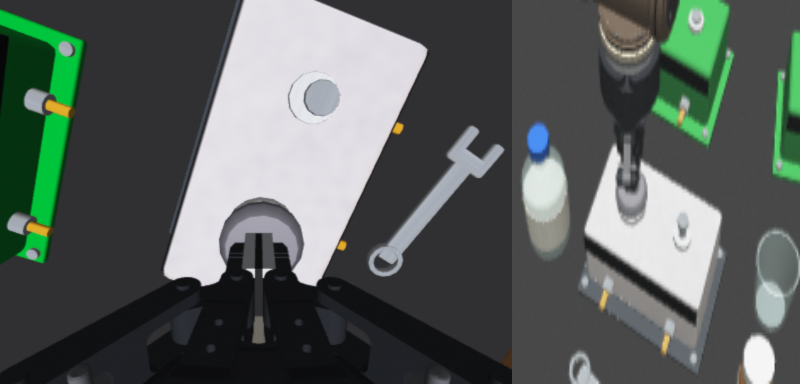

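The fingers sit on the cap, and the pin at wrist (320,97) has started to rise. At 12 N this is not clearly at the bottom stop, so I'll press a little further.

Call:
send_rows(steps=[[0, 0, 0.003, 0, -1], [0, 0, 0.006, 0, -1], [0, 0, 0.006, 0, -1]])

```text
time: 3.3
eef_pos: [0.5709, 0.0151, 0.1216]
tcp_rot: [0.649, 0.761, -0.001, -0.001]
contact_force: [-15.9, -0.2, 27.3]
opening: 0.001
finger_force: 13.8
```

The stop is reached: z settled at 0.1216 and force jumped to 27 N. Now full strokes.

Call:
send_rows(steps=[[0, 0, -0.012, 0, -1], [0, 0, -0.026, 0, -1], [0, 0, -0.038, 0, -1], [0, 0, -0.038, 0, -1], [0, 0, -0.038, 0, -1], [0, 0, -0.038, 0, -1], [0, 0, -0.028, 0, -1], [0, 0, -0.018, 0, -1], [0, 0, -0.008, 0, -1], [0, 0, 0, 0, -1], [0, 0, 0, 0, -1], [0, 0, 0, 0, -1]])

```text
time: 4.5
eef_pos: [0.5716, 0.0159, 0.1216]
tcp_rot: [0.649, 0.761, -0.001, -0.0]
contact_force: [-14.8, 2.1, 35.6]
opening: 0.004
finger_force: 17.7
```

Call:
send_rows(steps=[[0, 0, -0.012, 0, -1], [0, 0, -0.026, 0, -1], [0, 0, -0.038, 0, -1], [0, 0, -0.038, 0, -1], [0, 0, -0.038, 0, -1], [0, 0, -0.038, 0, -1], [0, 0, -0.028, 0, -1], [0, 0, -0.018, 0, -1], [0, 0, -0.008, 0, -1], [0, 0, 0, 0, -1], [0, 0, 0, 0, -1], [0, 0, 0, 0, -1]])

```text
time: 5.7
eef_pos: [0.5714, 0.0159, 0.1216]
tcp_rot: [0.649, 0.761, -0.001, -0.0]
contact_force: [-15.7, 2.2, 34.9]
opening: -0.002
finger_force: 17.8
```

Call:
send_rows(steps=[[0, 0, -0.012, 0, -1], [0, 0, -0.026, 0, -1], [0, 0, -0.038, 0, -1], [0, 0, -0.038, 0, -1], [0, 0, -0.038, 0, -1], [0, 0, -0.038, 0, -1], [0, 0, -0.028, 0, -1], [0, 0, -0.018, 0, -1], [0, 0, -0.008, 0, -1], [0, 0, 0, 0, -1], [0, 0, 0, 0, -1], [0, 0, 0, 0, -1]])

```text
time: 6.9
eef_pos: [0.5714, 0.0159, 0.1216]
tcp_rot: [0.649, 0.761, -0.001, -0.0]
contact_force: [-15.2, 2.2, 34.8]
opening: 0.0
finger_force: 17.8
```

Call:
send_rows(steps=[[0, 0, -0.012, 0, -1], [0, 0, -0.026, 0, -1], [0, 0, -0.038, 0, -1], [0, 0, -0.038, 0, -1], [0, 0, -0.038, 0, -1], [0, 0, -0.038, 0, -1], [0, 0, -0.028, 0, -1], [0, 0, -0.018, 0, -1], [0, 0, -0.008, 0, -1], [0, 0, 0, 0, -1], [0, 0, 0, 0, -1], [0, 0, 0, 0, -1]])

```text
time: 8.1
eef_pos: [0.5714, 0.0159, 0.1216]
tcp_rot: [0.649, 0.761, -0.001, -0.0]
contact_force: [-15.8, 1.7, 35.8]
opening: 0.001
finger_force: 17.8
```

Call:
send_rows(steps=[[0, 0, -0.012, 0, -1], [0, 0, -0.03, 0, -1], [0, 0, -0.06, 0, -1], [0, 0, -0.09, 0, -1], [0, 0, -0.11, 0, -1], [0, 0, -0.12, 0, -1], [0, 0, -0.12, 0, -1], [0, 0, -0.12, 0, -1]])

```text
time: 8.9
eef_pos: [0.5697, 0.016, 0.2324]
tcp_rot: [0.649, 0.76, -0.001, -0.001]
contact_force: [-0.3, 0.0, -0.6]
opening: -0.001
finger_force: 0.0
```

Run:
```python
from h import *
s=ctrl.get_state(); print(s['eef_pos'],s['contact_force'],s['time'])
a=snap('wrist','w3.png'); b=snap('scene','s4.png')[140:268,170:340]
cv2.imwrite('pics/m3.png',np.hstack([cv2.imread('pics/w3.png'),cv2.resize(b[:,:,::-1],(288,384))]))
from scipy.spatial.transform import Rotation as R
c=ctrl.calibration('wrist')
T=np.eye(4);T[:3,:3]=R.from_quat(s['tcp_rot']).as_matrix();T[:3,3]=s['eef_pos']
for z in (.13,.137,.146):
  p=[.584,.094,z]
  q=np.linalg.inv(T@np.array(c['tool_from_camera']))@[*p,1]; w=np.array(c['intrinsics'])@[q[0],-q[1],-q[2]]
  e=ctrl.calibration('scene'); r=np.array(e['extrinsics'])@[*p,1]; x=np.array(e['intrinsics'])@[r[0],-r[1],-r[2]]
  x=x[:2]/x[2]; print(z,w[:2]/w[2],512+(x[0]-170)*288/170,(x[1]-140)*3)
```

```text
[0.56973987 0.01602831 0.23237392] [-0.32343168  0.02877235 -0.609626  ] 8.9
0.13 [294.6639308   96.46563881] 682.5438644642637 206.39643649229697
0.137 [295.74570548  96.34484281] 682.8067038719994 201.43619934667137
0.146 [297.23762086  96.1782486 ] 683.1499560440222 194.95843336533608
```

View pics/m3.png

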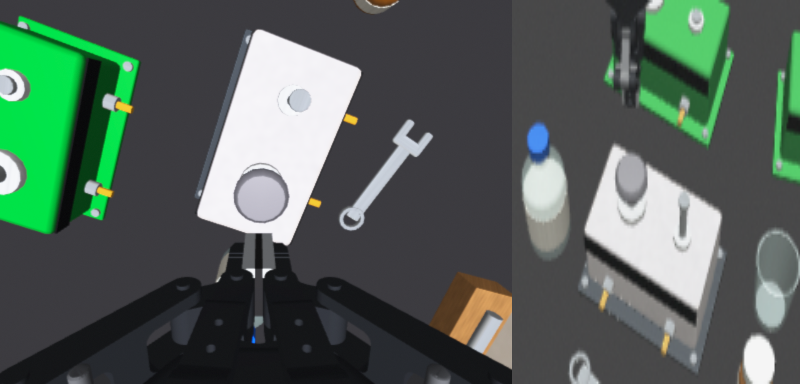

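The cap is back up and the pin stands tall, its tip at scene-crop (684,196). That fits 0.146 m (predicted row 195) rather than 0.137 (row 201). Extra strokes do no harm, so I'll add two with longer waits as insurance.

Call:
send_rows(steps=[[0, 0, 0.03, 0, -1], [0, 0, 0.065, 0, -1], [0, 0, 0.085, 0, -1], [0, 0, 0.095, 0, -1], [0, 0, 0.105, 0, -1], [0, 0, 0.113, 0, -1], [0, 0, 0.12, 0, -1], [0, 0, 0.12, 0, -1], [0, 0, 0.12, 0, -1]])

```text
time: 9.9
eef_pos: [0.5701, 0.0161, 0.1215]
tcp_rot: [0.649, 0.761, -0.002, -0.002]
contact_force: [-19.1, 1.0, 33.0]
opening: -0.001
finger_force: 16.8
```

Call:
send_rows(steps=[[0, 0, -0.02, 0, -1], [0, 0, -0.042, 0, -1], [0, 0, -0.042, 0, -1], [0, 0, -0.042, 0, -1], [0, 0, -0.042, 0, -1], [0, 0, -0.042, 0, -1], [0, 0, -0.03, 0, -1], [0, 0, -0.02, 0, -1], [0, 0, -0.01, 0, -1], [0, 0, 0, 0, -1], [0, 0, 0, 0, -1], [0, 0, 0, 0, -1]])

```text
time: 11.1
eef_pos: [0.5717, 0.0158, 0.1216]
tcp_rot: [0.649, 0.761, -0.001, -0.0]
contact_force: [-14.9, 1.2, 35.1]
opening: 0.002
finger_force: 17.5
```

Call:
send_rows(steps=[[0, 0, -0.012, 0, -1], [0, 0, -0.03, 0, -1], [0, 0, -0.06, 0, -1], [0, 0, -0.09, 0, -1], [0, 0, -0.11, 0, -1], [0, 0, -0.12, 0, -1], [0, 0, -0.12, 0, -1], [0, 0, -0.12, 0, -1], [0, 0, -0.12, 0, -1]])

```text
time: 12.0
eef_pos: [0.5695, 0.0161, 0.232]
tcp_rot: [0.649, 0.76, -0.001, -0.002]
contact_force: [0.9, 0.2, -0.1]
opening: 0.003
finger_force: 0.0
```

Run:
```python
from h import *
b=snap('scene','s5.png'); a=cv2.imread('pics/s4.png')[190:250,220:290]; b=cv2.imread('pics/s5.png')[190:250,220:290]
d=cv2.absdiff(a,b); print(d.max(), d.mean(), ctrl.get_state()['eef_pos'])
cv2.imwrite('pics/c5.png',cv2.resize(np.hstack([a,b]),None,fx=5,fy=5,interpolation=cv2.INTER_CUBIC))
```

```text
27 0.49992063492063493 [0.5696082  0.0160441  0.23220906]
```

View pics/c5.png

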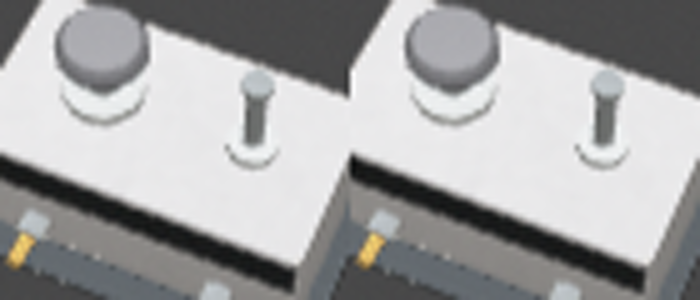

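The pin tip is at (257,85) before and (607,85), i.e. 257 in its own half, after the two extra strokes. It is at its top, the cap is fully up and the arm is clear.

```bash
python3 -c "
from plant import ctrl
print(ctrl.sign_off())"
```

```text
the job is handed in; nothing more can be done
None
```

I handed the job in at about 12 s: after seven full strokes the white pump's indicator pin looks fully out (last two strokes moved it no further), with the plunger back up, the arm clear and no verdict returned.

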